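# Fit the tongued cover to the notched sugar pot

## Robot

A 6-joint arm with a two-finger parallel gripper is mounted at the origin on the work surface. World frame = base frame: x ahead of the robot, y to its left, z up, the work surface at z = 0. Lengths are in m, angles in degrees, forces in N, time in s.
With the tool pointing down it reaches from about 0.25 to 0.8 m from the base axis. Payload 8.5 kg.
Tool frame: the origin (TCP) lies midway between the tips of the shut fingers; the grasp point (between the pads) lies manip.grip_depth behind it (manip.grip_depth is the distance from the TCP to the grasp point, in m); y points along the fingers, z is the direction in which the jaws open and shut, and the axes are right-handed (so a half turn about y gives the same grasp; the last joint's range is limited). The gripper opens to 85 mm and grips with 20 to 120 N. Pads are 22 mm wide; open, the fingers measure 114 mm over their backs; the gripper's body (76 mm by 85 mm) begins 54 mm behind the grasp point. The pads swing forward as they close: fully open they stand 13 mm farther back than shut.
Start: joints at [70.474, 13.648, -0.773, 75.585, 0, 90], TCP at [0.175, 0.495, 0.231] pointing down, gripper open.
Joint ranges: [-152.45, 152.45], [-59.26, 108.67], [-65.41, 83.53], [-104.44, 129.93], [-82.83, 76.93], [-180, 180]. Speed limits (degrees/s): [127.2, 127.2, 159.86, 180, 180, 180].

## Interface

Orientations are given as a 3x3 rotation matrix whose columns are the frame's x, y, z axes.
In Python, from cell import manip gives the robot as it stands.
- The arm moves only by the tool carry_out, never from a script. Its argument "commands" is text: rows parted by semicolons, each of 4 numbers parted by spaces: the shift along the tool's x, y, z normalised to -1 to 1, where 1 is 500 mm, then the turn about the tool's y normalised to -1 to 1, where 1 is 45 degrees. In form: dx dy dz spin; .... A call has 1 to 10 rows; each row is the pose to reach, as a shift and turn from the pose measured when the call began, along the tool's axes at that moment; what a row does not reach only later rows make up. A row lasts 1/8 s, in which the tool goes at most 62.5 mm and 10.7 degrees, less where a joint would pass 70% of its speed; a pose out of reach is approached as far as the arm can. A call with a number of a shift or a turn outside -1 to 1 is refused whole. A call with a gripper value outside its range is refused whole. "claw" is the opening, from 0 (shut) to 1 (fully open), set as the call begins (left out, the last holds). The fingers move at their own pace and stop on an object; "grip_force" is the grip in N (left out, the last holds). Time passes only in rows, so rows that repeat a pose let the fingers close. It gives the time, the measured TCP pose, the force and the opening at its end, in the units of the state.
- manip.read_state(): the state, without advancing time (a new reading comes with each control period).
- manip.camera(name): name is "side" or "top" or "wrist"; returns the picture (420x560x3 uint8, red, green, blue); there is no depth.
- manip.camera_params(name): a dict with "camera_matrix" (3x3 intrinsics, pixels), "R" (3x3) and "t" (3): a world point X has camera coordinates R X + t. Camera axes: x right, y down, z forward; pixel columns grow to the right and rows downward; lengths in m; the calibration is good to about 2 mm. A picture is of the moment at which its call begins: read the wrist's pose just before it. camera_params takes no time and is no camera call; for the wrist camera it gives the pose at the moment of the call.
- manip.finish_job(): hands the job in, once; it reports no verdict.
Trained networks look in the newest picture that a camera, given by its name, has taken for a name from the list of things; names that differ only in an ending like _2 or _b are one class to them, and where a whole thing is asked for, a point or a joint stands for the part that bears it (a point fixed in the world has none). Each returns a list of dicts, best first, with "score" (0 to 1); they miss things now and then, are a little off and sometimes report something else, mostly with a low value. They report only what shows in the picture. A call takes as long as a camera call. They do not tell look-alikes from the thing itself.
- manip.search_frame(camera, name): "point" ([x, y, z] in m, in the coordinates of the camera as it stood for that picture, good to about 4 mm: the middle of the surface that is visible of it).
The state is a dict: "time_s": time; "joint_pos": joint angles; "joint_vel": joint speeds; "joint_efforts": joint torques, N m; "position": TCP position; "ee_rot": TCP orientation; "wrist_force": force on the tool from outside, world axes, zero at the start; "torque": the same for the moment, N m; "finger_gap": opening from 0.0 (shut) to 1.0 (fully open).
Only numpy, scipy, OpenCV 4.12 (cv2) and the standard library are available. Lean on these libraries where they do the work, as an engineer would, in place of code of your own. Each camera call takes 0.05 s, during which the arm holds its last target.

## Task

Close the sugar pot that has a spoon notch in its copper collar with the cover that has a tongue: turn the cover so that its tongue drops into the notch and it lies level, fully home inside the collar, then let go. Leave the other pot and the plain cover where they are, and the closed pot standing upright on the bench.

Things in the scene. Friction and masses are not known exactly. Their poses are not given: they have to be found in the camera images.
- tongued_cover: Copper disc 80 mm wide, 6 thick, 0.18 kg, lying flat; a tongue 20 wide, 6 thick sticks out along +x to 62 mm from the centre. Grip on top: 13 mm round stem with a flat bar 44 long (along x), 14 thick, 28 to 54 mm above the underside. Origin: centre of the underside, z up. Tongue starts pointing away from the robot, within about 45 degrees.
- notched_pot: Loose blue pot with copper collar, 120 mm wide, 82 high, 0.8 kg. White flat ledge 70 mm up, 28 to 56 mm off the axis; on it the collar, 12 mm high, flaring from inner radius 45 to 51 mm, with one gap (the notch, 40 mm wide, down to the ledge) at +x. The cover lies on the ledge, tongue through the notch. Origin: centre of the underside, z up. Notch starts away from the robot, within 40 degrees.
- plain_cover: Bystander: loose copper cover like the other (same disc and grip, 80 mm across, 54 mm high) but with no tongue. Origin: centre of the underside; x along the bar, z up. Not to be moved.
- plain_pot: Bystander: loose pot like the notched one (same shape, 120 mm across, 82 mm high) but with an unbroken collar. Origin: centre of the underside, z up. Not to be moved.
Things that resemble listed ones, but are neither listed nor needed, are in the scene too. What is shaped like the tongued_cover but pink or turquoise is not meant.

How it is judged (in metres and radians):
At the end, for the whole second after the job is handed in: The tongued cover lies on the notched pot's ledge, tongue in the notch: underside 65 to 74 mm above the pot's, within 12 mm of its axis, tongue within 20 degrees of the notch, tilted under 3.4 degrees; the pot stands upright on the bench (under 3 degrees); both at rest (z of tongued_cover in the frame of notched_pot between 0.065 and 0.074 m and horizontal distance between tongued_cover and notched_pot below 0.012 m and angle between the x axis of tongued_cover and the x axis of notched_pot, either way round below 0.35 rad and angle between tongued_cover's own z axis and vertical below 0.06 rad and angle between notched_pot's own z axis and vertical below 0.05 rad and height (world z) of notched_pot below 0.008 m and linear speed of each of tongued_cover, notched_pot below 0.02 m/s); the robot touches nothing.
It fails at once if the plain pot is moved by more than 30 mm (distance of plain_pot from where it was at the start of the episode above 0.03 m).
It fails at once if the plain cover is moved by more than 30 mm (distance of plain_cover from where it was at the start of the episode above 0.03 m).
It also fails if it takes over 38 s, if anything falls off the work surface, if the arm or the gripper's body presses on something with over 40 N, if the wrist force passes 120 N, or if a joint passes its speed limit or range.

## Working session

There is one attempt and no reset: what is moved stays moved. The work goes in short steps, Python scripts to look and compute and a tool call to move; the robot and the scene stay as the last step left them, time stands still between calls to the robot, and variables do not carry over. Pictures are saved under pics/ and viewed, and the job is handed in when it is done.

Besides the shell and the picture viewer there is one more tool, called after ">>>" as name(argument=value, ...), one argument or row to a line, values as JSON. carry_out: Moves the arm, as the interface text tells. Its arguments: {"type":"object","properties":{"commands":{"type":"string"},"claw":{"type":"number"},"grip_force":{"type":"number"}},"required":["commands"]}

```bash
mkdir -p pics
cat > h.py <<'E'
import numpy as np, cv2, json
from cell import manip
def shot(name,fn):
    im=manip.camera(name); cv2.imwrite('pics/'+fn,im[:,:,::-1]); return im
def cam(name):
    p=manip.camera_params(name); return np.array(p['camera_matrix']),np.array(p['R']),np.array(p['t'])
def ray(name,u,v,z):
    K,R,t=cam(name); d=R.T@np.linalg.inv(K)@np.array([u,v,1.]); c=-R.T@t
    return c+d*(z-c[2])/d[2]
def proj(name,X):
    K,R,t=cam(name); c=K@(R@np.array(X)+t); return c[:2]/c[2]
def find(c,n):
    K,R,t=cam(c); return [(round(r['score'],2),np.round(R.T@(np.array(r['point'])-t),3),np.round(proj(c,R.T@(np.array(r['point'])-t)))) for r in manip.search_frame(c,n)]
E
python3 - <<'E'
from h import *
np.set_printoptions(suppress=True,precision=3)
s=manip.read_state(); print(s['time_s'],s['position'],s['ee_rot'],manip.grip_depth)
shot('top','top0.png'); 
for n in ['tongued_cover','notched_pot','plain_cover','plain_pot']: print(n,find('top',n))
shot('side','side0.png'); 
K,R,t=cam('top');print(K,-R.T@t,R)
print(manip.read_state()['time_s'])
E
```

```text
0.0 [0.175 0.494 0.231] [[ 0.942 -0.     0.334]
 [-0.334 -0.001  0.942]
 [ 0.    -1.    -0.002]] 0.0187
tongued_cover [(0.91, array([ 0.478, -0.138,  0.007]), array([335., 210.])), (0.76, array([ 0.339, -0.094,  0.005]), array([317., 265.])), (0.73, array([ 0.467, -0.291,  0.004]), array([396., 214.]))]
notched_pot [(0.68, array([0.49 , 0.284, 0.069]), array([163., 202.]))]
plain_cover [(0.73, array([ 0.605, -0.263,  0.003]), array([384., 160.]))]
plain_pot [(0.82, array([0.593, 0.067, 0.074]), array([252., 160.]))]
[[535.343   0.    271.756]
 [  0.    535.343 208.995]
 [  0.      0.      1.   ]] [ 0.375 -0.009  1.358] [[ 0.005 -1.    -0.022]
 [-0.997 -0.003 -0.077]
 [ 0.077  0.022 -0.997]]
0.3
```

View pics/top0.png

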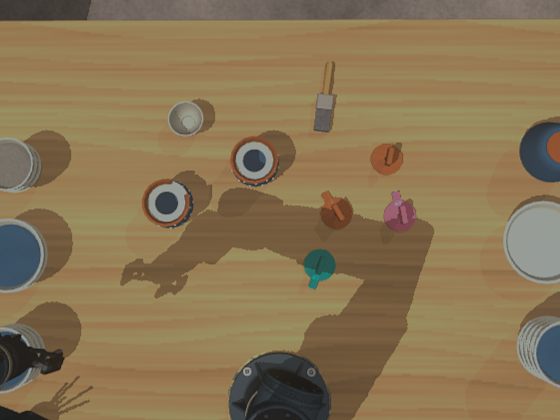

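View pics/side0.png

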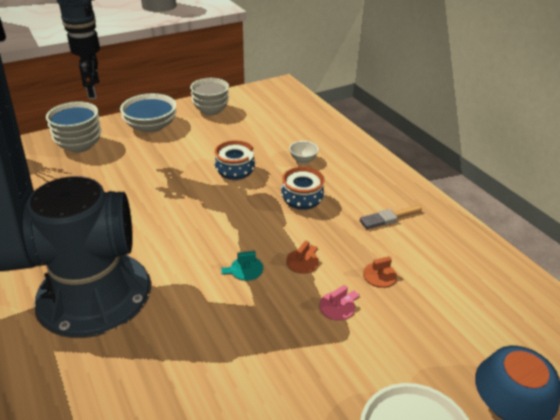

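Run:
```python
import cv2
a=cv2.imread('pics/top0.png')
cv2.imwrite('pics/c1.png',cv2.resize(a[140:300,280:440],None,fx=3.7,fy=3.7,interpolation=2))
cv2.imwrite('pics/c2.png',cv2.resize(a[110:250,110:300],None,fx=4,fy=4,interpolation=2))
```

```text
(no output)
```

View pics/c1.png

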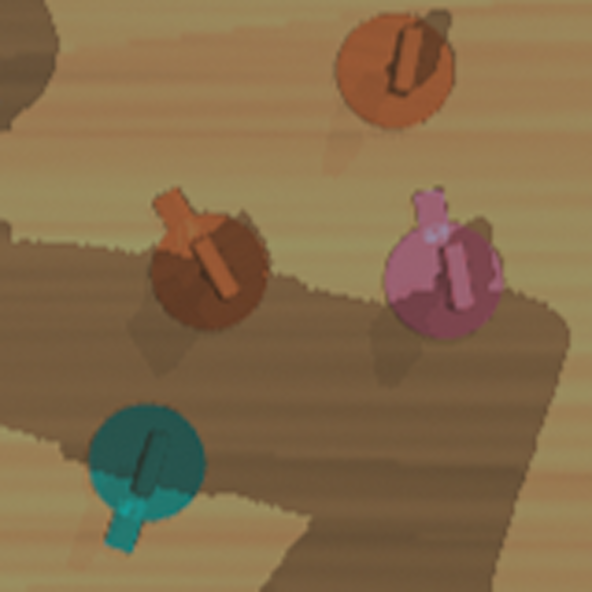

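View pics/c2.png

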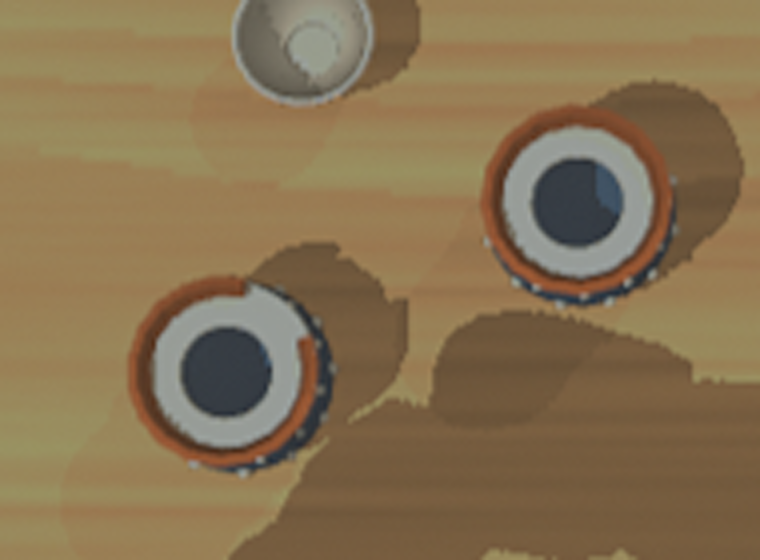

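Candidates for the cover are copper with a tongue at (336,212), pink with a tongue at (400,214), turquoise with a tongue at (319,266), and copper without a tongue at (387,158), which is the plain cover. I choose (336,212), and the crop shows copper with a tongue. The notched pot is at (166,203), with its gap to the upper right. The unbroken pot at (254,161) is the bystander.

Run:
```python
from h import *
np.set_printoptions(suppress=True,precision=4)
a=cv2.imread('pics/top0.png'); hsv=cv2.cvtColor(a,cv2.COLOR_BGR2HSV)
f=lambda x,y:(280+x/3.7,140+y/3.7)
# disc fit: points on rim (crop px)
c=ray('top',*f(210,271),.006); tip=ray('top',*f(166,196),.006)
b1=ray('top',*f(201,238),.054);b2=ray('top',*f(232,296),.054)
print('cover',c,tip,np.linalg.norm(tip-c),np.degrees(np.arctan2(*(tip-c)[[1,0]])),'bar',(b1+b2)/2,b1-b2,np.degrees(np.arctan2(*(b1-b2)[[1,0]])))
g=lambda x,y:(110+x/4,110+y/4)
p=ray('top',*g(226,371),.07); n1=ray('top',*g(247,285),.082); n2=ray('top',*g(310,338),.082)
n=(n1+n2)/2
print('pot',p,n1,n2,np.linalg.norm(n1-n2),np.degrees(np.arctan2(*(n-p)[[1,0]])))
for q in(n1,n2):print(np.linalg.norm((q-p)[:2]))
```

```text
cover [ 0.4689 -0.1431  0.006 ] [ 0.5203 -0.1133  0.006 ] 0.05943248455211222 30.13429859477508 bar [ 0.4683 -0.1426  0.054 ] [0.0382 0.0202 0.    ] 27.832676611435385
pot [0.4887 0.2753 0.07  ] [0.5397 0.261  0.082 ] [0.5077 0.2223 0.082 ] 0.050206271569825586 -43.87208674151073
0.05299804631863464
0.05630422602735147
```

>>> carry_out(
  commands="0.95 0 -0.97 -0.9;0.95 0 -0.97 -0.9;0.95 0 -0.97 -0.9;0.95 0 -0.97 -0.9;0.95 0 -0.97 -0.9;0.95 0 -0.97 -0.9;0.95 0 -0.97 -0.9;0.95 0 -0.97 -0.9;0.95 0 -0.97 -0.9;0.95 0 -0.97 -0.9",
  claw=1,
  grip_force=50,
)

```text
time_s: 1.55
position: [0.4303, -0.0555, 0.2316]
ee_rot: [[0.934, 0.001, -0.358], [0.358, -0.0, 0.934], [0.001, -1.0, -0.001]]
wrist_force: [0.5, 0.6, 0.6]
finger_gap: 1.001
```

Run:
```python
from h import *
np.set_printoptions(suppress=True,precision=4)
s=manip.read_state(); print(s['time_s'],s['position'],s['ee_rot'],s['joint_pos'])
```

```text
1.55 [ 0.4303 -0.0555  0.2316] [[ 0.9339  0.0008 -0.3576]
 [ 0.3576 -0.0005  0.9339]
 [ 0.0005 -1.     -0.0007]] [ -7.3349   4.6603 -11.813   73.4799  -0.0205 -28.2875]
```

Run:
```python
from h import *
np.set_printoptions(suppress=True,precision=4)
shot('wrist','w1.png'); print(find('wrist','tongued_cover'))
K,R,t=cam('wrist');print(-R.T@t,R, K)
```

```text
[(0.96, array([ 0.338, -0.104,  0.004]), array([270.,  98.])), (0.91, array([ 0.461, -0.302,  0.004]), array([ 86., 137.])), (0.63, array([ 0.467, -0.144,  0.006]), array([206., 187.]))]
[ 0.3673 -0.0804  0.3732] [[-0.3525  0.9358 -0.0023]
 [ 0.9021  0.3404  0.2652]
 [ 0.2489  0.0914 -0.9642]] [[290.3426   0.     279.1464]
 [  0.     290.3426 209.0651]
 [  0.       0.       1.    ]]
```

View pics/w1.png

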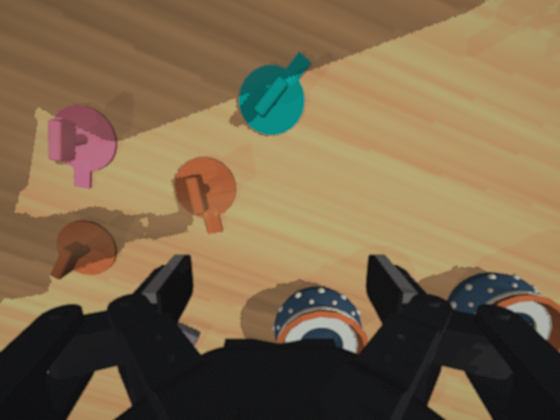

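The wrist view shows the copper tongued cover with its disc at (206,187) and tongue tip near (215,231). Pink and turquoise sit apart from it, and the plain cover is at (86,248).

Run:
```python
from h import *
np.set_printoptions(suppress=True,precision=4)
a=cv2.imread('pics/w1.png')
h=cv2.cvtColor(a,cv2.COLOR_BGR2HSV)
sub=a[140:250,150:260]; cv2.imwrite('pics/w1c.png',cv2.resize(sub,None,fx=5,fy=5,interpolation=2))
```

```text
(no output)
```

View pics/w1c.png

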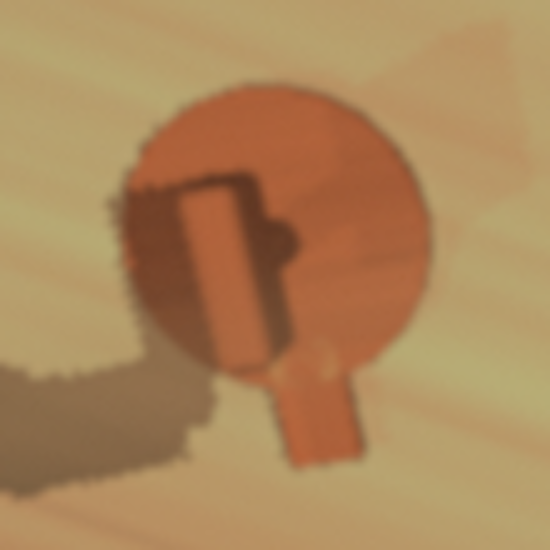

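Run:
```python
from h import *
np.set_printoptions(suppress=True,precision=4)
f=lambda x,y:(150+x/5,140+y/5)
c=ray('wrist',*f(278,238),.006); tip=ray('wrist',*f(327,464),.006)
b1=ray('wrist',*f(207,190),.054);b2=ray('wrist',*f(245,364),.054)
print(c,tip,np.linalg.norm(tip-c),np.degrees(np.arctan2(*(tip-c)[[1,0]])),(b1+b2)/2,b2-b1,np.degrees(np.arctan2(*(b2-b1)[[1,0]])))
s=manip.read_state();R=np.array(s['ee_rot'])
tgt=np.array([.469,-.143,.15]);print(R.T@(tgt-s['position'])/.5)
```

```text
[ 0.4687 -0.1442  0.006 ] [ 0.5233 -0.114   0.006 ] 0.062329720484556164 28.95886911647499 [ 0.4685 -0.1441  0.054 ] [0.0356 0.0193 0.    ] 28.42540739692103
[ 0.0101  0.1626 -0.1847]
```

>>> carry_out(
  commands="0.008 0.1 -0.193 -0.18;0.008 0.16 -0.193 -0.18;0.008 0.2 -0.193 -0.18;0.008 0.24 -0.193 -0.18;0.008 0.24 -0.193 -0.18;0.008 0.3 -0.193 -0.18;0.008 0.36 -0.193 -0.18;0.008 0.4 -0.193 -0.18;0.008 0.42 -0.193 -0.18;0.008 0.42 -0.193 -0.18",
)

```text
time_s: 2.9
position: [0.4698, -0.1473, 0.0217]
ee_rot: [[0.877, 0.001, -0.481], [0.481, -0.002, 0.877], [-0.0, -1.0, -0.002]]
wrist_force: [0.5, -0.7, 0.4]
finger_gap: 0.999
```

Run:
```python
from h import *
shot('wrist','w2.png');shot('side','s2.png')
```

```text
(no output)
```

View pics/w2.png

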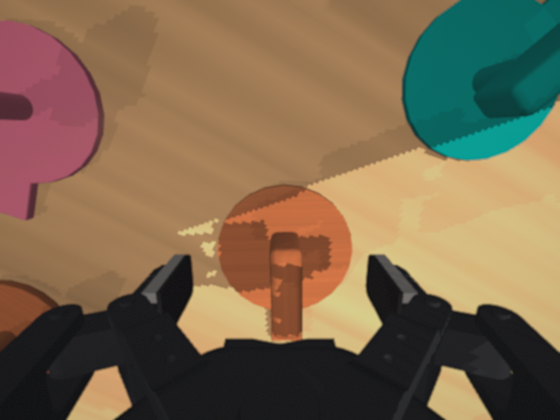

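View pics/s2.png

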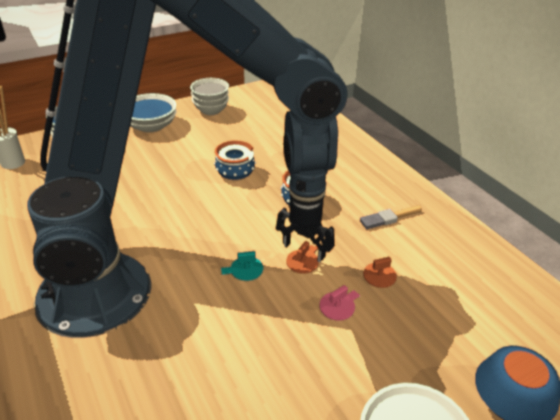

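The bar runs straight between the pads at (286,285), against a jaw centre of about (280). I shift 3 mm and close.

>>> carry_out(
  commands="0.001 0.001 0.006 0;0.001 0.001 0.006 0;0.001 0.001 0.006 0;0.001 0.001 0.006 0;0.001 0.001 0.006 0;0.001 0.001 0.006 0;0.001 0.001 0.006 0;0.001 0.001 0.006 0",
  claw=0,
  grip_force=60,
)

```text
time_s: 4.0
position: [0.4694, -0.1448, 0.022]
ee_rot: [[0.877, 0.002, -0.481], [0.481, -0.002, 0.877], [0.001, -1.0, -0.003]]
wrist_force: [-1.0, -0.3, 4.8]
finger_gap: 0.152
```

>>> carry_out(
  commands="0 -0.1 0 0;0 -0.2 0 0;0 -0.3 0 0;0.1 -0.42 0.1 0.2;0.2 -0.42 0.19 0.4;0.3 -0.42 0.28 0.6;0.4 -0.42 0.37 0.8;0.5 -0.42 0.47 1;0.514 -0.42 0.489 1;0.514 -0.42 0.489 1",
)

```text
time_s: 5.25
position: [0.577, 0.1975, 0.2299]
ee_rot: [[0.961, 0.001, 0.276], [-0.276, -0.002, 0.961], [0.001, -1.0, -0.002]]
wrist_force: [0.7, -1.0, -1.9]
finger_gap: 0.153
```

>>> carry_out(
  commands="0 0 0 0.2;0 0 0 0.4;0 0 0 0.6;0 0 0 0.6;0 0 0 0.6",
)

```text
time_s: 5.88
position: [0.5769, 0.197, 0.2297]
ee_rot: [[0.733, 0.001, 0.68], [-0.68, -0.002, 0.733], [0.002, -1.0, -0.001]]
wrist_force: [0.4, 0.1, -2.2]
finger_gap: 0.155
```

Run:
```python
from h import *
np.set_printoptions(suppress=True,precision=4)
s=manip.read_state(); print(s['time_s'],s['position'],s['ee_rot'],s['joint_pos'],s['finger_gap'])
a=shot('wrist','w3.png');print(find('wrist','notched_pot'),find('wrist','plain_pot')); shot('top','t3.png')
```

```text
5.875 [0.5769 0.197  0.2297] [[ 0.7331  0.0006  0.6801]
 [-0.6801 -0.0023  0.7331]
 [ 0.002  -1.     -0.0013]] [18.9208 22.1565 11.3225 79.1787 -0.1356 61.7716] 0.1547206067473375
[] [(0.76, array([0.557, 0.057, 0.069]), array([177., 264.]))]
```

View pics/w3.png

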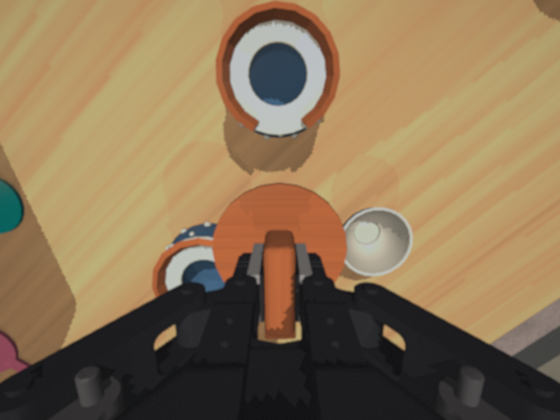

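View pics/t3.png

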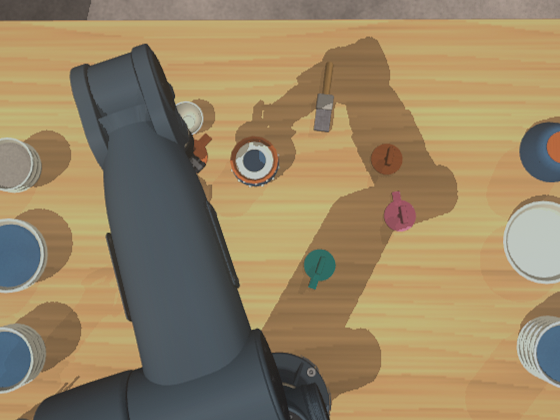

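Run:
```python
import cv2
a=cv2.imread('pics/w3.png')
cv2.imwrite('pics/w3c.png',cv2.resize(a[0:150,205:355],None,fx=4,fy=4,interpolation=2))
```

```text
(no output)
```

View pics/w3c.png

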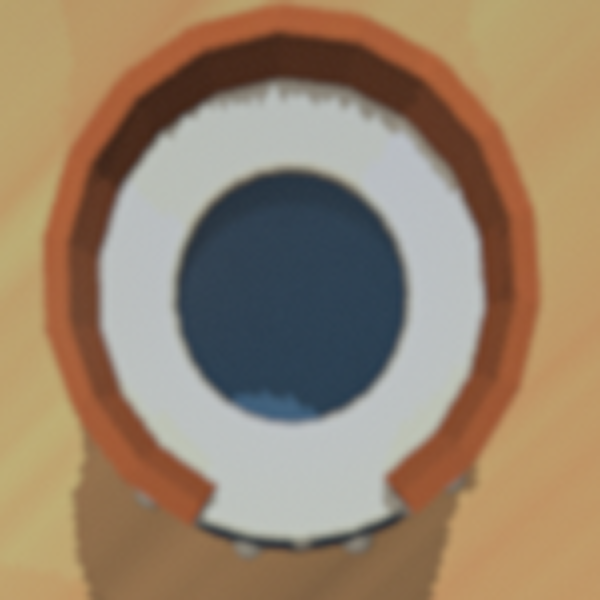

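Run:
```python
from h import *
np.set_printoptions(suppress=True,precision=4)
f=lambda x,y:(205+x/4,0+y/4)
th=np.linspace(0,2*np.pi,8,endpoint=False)
pts=np.array([ray('wrist',*f(292+115*np.cos(t),295+127*np.sin(t)),.07) for t in th])
p=pts.mean(0); print(p,np.linalg.norm(pts-p,axis=1))
n1=ray('wrist',*f(197,522),.082);n2=ray('wrist',*f(407,513),.082)
print(n1,n2,np.linalg.norm(n1-n2)); n=(n1+n2)/2;m=n1-n2
print(np.degrees(np.arctan2(*(n-p)[[1,0]])),np.degrees(np.arctan2(m[0],-m[1])))
s=manip.read_state();R=np.array(s['ee_rot'])
print('tool x yaw',np.degrees(np.arctan2(R[1,0],R[0,0])), 'delta',R.T@(np.array([p[0],p[1],.2297])-s['position'])/.5)
# held disc: predicted outline of disc center at TCP xy, top z = tcp-.022+.006
x=s['position'];c=[x[0],x[1],x[2]-.016]
print(proj('wrist',c),[np.round(proj('wrist',np.array(c)+.04*d)) for d in (R[:,0],-R[:,0],R[:,2],-R[:,2])])
```

```text
[0.4888 0.2775 0.07  ] [0.0275 0.0279 0.0283 0.0279 0.0275 0.0274 0.0275 0.0274]
[0.5112 0.2254 0.082 ] [0.544  0.2638 0.082 ] 0.05056928681606046
-40.226605013016304 -40.55918984601326
tool x yaw -42.95228021217762 delta [-0.2384 -0.0002 -0.003 ]
[279.2414 250.7787] [array([279., 310.]), array([279., 184.]), array([347., 251.]), array([211., 251.])]
```

>>> carry_out(
  commands="-0.1 0 -0.002 -0.055;-0.18 0.04 -0.003 -0.055;-0.238 0.1 -0.004 -0.055;-0.238 0.18 -0.004 -0.055;-0.238 0.21 -0.004 -0.055;-0.238 0.21 -0.004 -0.055;-0.238 0.21 -0.004 -0.055",
)

```text
time_s: 6.95
position: [0.4897, 0.2769, 0.1259]
ee_rot: [[0.76, 0.003, 0.65], [-0.649, -0.001, 0.76], [0.003, -1.0, 0.001]]
wrist_force: [1.2, 0.4, -2.5]
finger_gap: 0.156
```

Run:
```python
from h import *
np.set_printoptions(suppress=True,precision=4)
s=manip.read_state(); R=np.array(s['ee_rot'])
print(s['time_s'],s['position'],np.degrees(np.arctan2(R[1,0],R[0,0])),R.T@(np.array([.4888,.277,.1])-s['position'])/.5)
shot('side','s4.png');shot('wrist','w4.png')
a=cv2.imread('pics/s4.png');cv2.imwrite('pics/s4c.png',cv2.resize(a[90:210,170:330],None,fx=4,fy=4,interpolation=2))
```

```text
6.95 [0.4897 0.2769 0.1259] -40.50406930073756 [-0.0017  0.0519 -0.0012]
```

View pics/s4c.png

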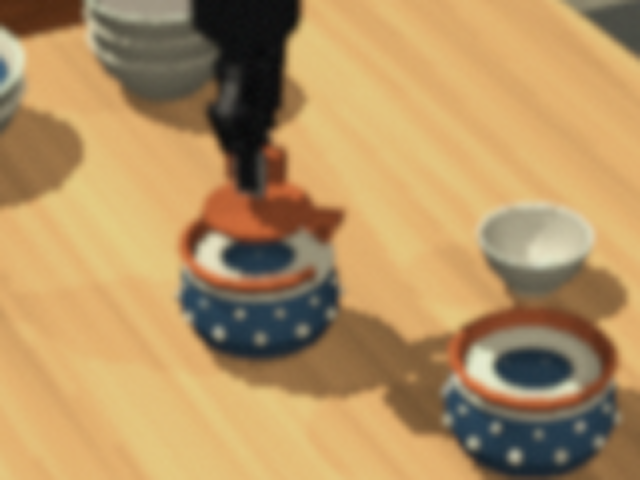

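View pics/w4.png

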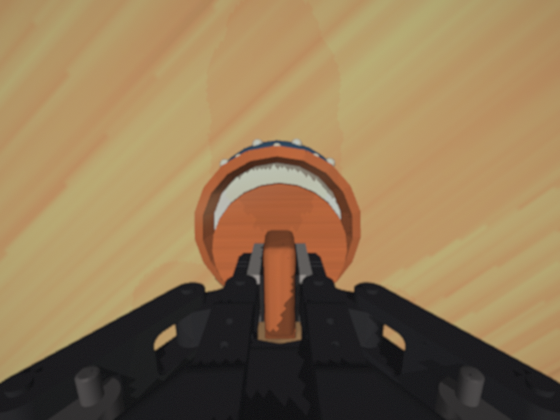

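The wrist view has the collar spanning x from 195 to 361 and the disc from 213 to 347, so they are centred within about 1 mm. In the side crop the tongue points at the gap. I lower slowly.

>>> carry_out(
  commands="-0.002 0.01 -0.002 0;-0.002 0.02 -0.002 0;-0.002 0.03 -0.002 0;-0.002 0.038 -0.002 0;-0.002 0.046 -0.002 0;-0.002 0.052 -0.002 0;-0.002 0.058 -0.002 0;-0.002 0.062 -0.002 0;-0.002 0.064 -0.002 0;-0.002 0.064 -0.002 0",
)

```text
time_s: 8.3
position: [0.4884, 0.2768, 0.0939]
ee_rot: [[0.76, 0.003, 0.649], [-0.649, -0.001, 0.76], [0.003, -1.0, 0.001]]
wrist_force: [-0.2, -0.0, -1.7]
finger_gap: 0.153
```

Run:
```python
from h import *
shot('side','s5.png');shot('wrist','w5.png')
a=cv2.imread('pics/s5.png');cv2.imwrite('pics/s5c.png',cv2.resize(a[90:210,170:330],None,fx=4,fy=4,interpolation=2))
```

```text
(no output)
```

View pics/s5c.png

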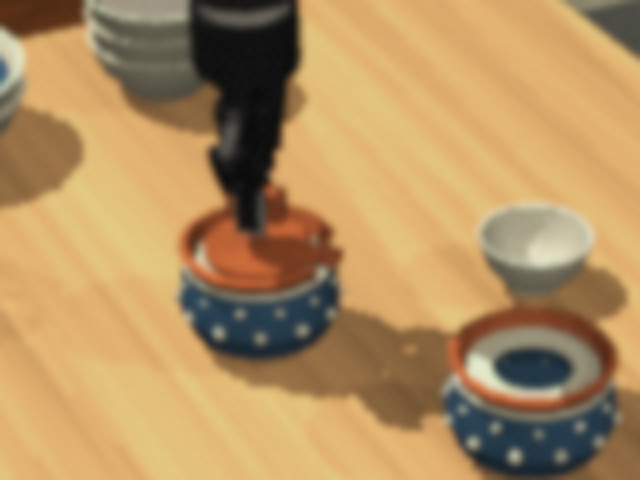

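View pics/w5.png

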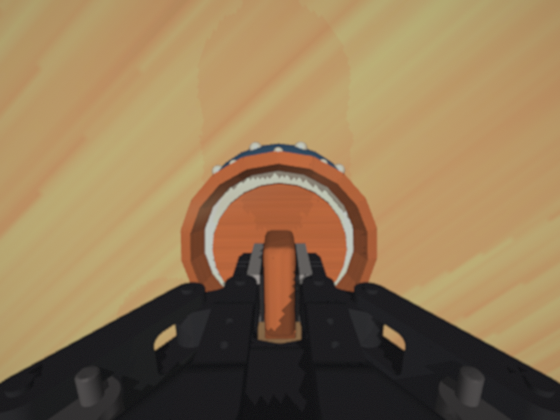

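The disc sits inside the collar with an even white ring and the tongue in the gap, still about 2 mm up. I lower to contact.

>>> carry_out(
  commands="0 0.001 0 0;0 0.002 0 0;0 0.003 0 0;0 0.004 0 0;0 0.004 0 0",
)

```text
time_s: 9.02
position: [0.4885, 0.2769, 0.0921]
ee_rot: [[0.76, 0.003, 0.649], [-0.649, -0.001, 0.76], [0.003, -1.0, 0.001]]
wrist_force: [-0.2, -0.2, -1.9]
finger_gap: 0.156
```

>>> carry_out(
  commands="0 0.001 0 0;0 0.002 0 0;0 0.003 0 0;0 0.003 0 0",
)

```text
time_s: 9.52
position: [0.4885, 0.2768, 0.092]
ee_rot: [[0.76, 0.004, 0.65], [-0.65, -0.0, 0.76], [0.003, -1.0, 0.002]]
wrist_force: [-4.4, -2.9, 12.7]
finger_gap: 0.154
```

Contact at 12.7 N, so I release.

>>> carry_out(
  commands="0 -0.002 0 0;0 -0.002 0 0;0 -0.002 0 0;0 -0.002 0 0;0 -0.002 0 0;0 -0.002 0 0",
  claw=0.7,
)

```text
time_s: 10.28
position: [0.4885, 0.2768, 0.0929]
ee_rot: [[0.76, 0.004, 0.65], [-0.65, -0.0, 0.76], [0.003, -1.0, 0.002]]
wrist_force: [0.3, -0.5, 0.8]
finger_gap: 0.701
```

>>> carry_out(
  commands="0 -0.03 0 0;0 -0.08 0 0;0 -0.15 0 0;0 -0.25 0 0;0.15 -0.3 0 0;0.25 -0.3 0 0;0.3 -0.3 0 0;0.3 -0.3 0 0;0.3 -0.3 0 0",
)

```text
time_s: 11.4
position: [0.6015, 0.1798, 0.2439]
ee_rot: [[0.76, 0.004, 0.65], [-0.65, -0.0, 0.76], [0.003, -1.0, 0.002]]
wrist_force: [-0.2, -0.4, 0.4]
finger_gap: 0.698
```

Run:
```python
from h import *
print(manip.read_state()['time_s'])
shot('side','s6.png');shot('wrist','w6.png')
print(find('side','tongued_cover'))
a=cv2.imread('pics/s6.png');cv2.imwrite('pics/s6c.png',cv2.resize(a[90:210,170:330],None,fx=4,fy=4,interpolation=2))
```

```text
11.4
[(0.84, array([0.487, 0.271, 0.079]), array([234., 151.]))]
```

View pics/s6c.png

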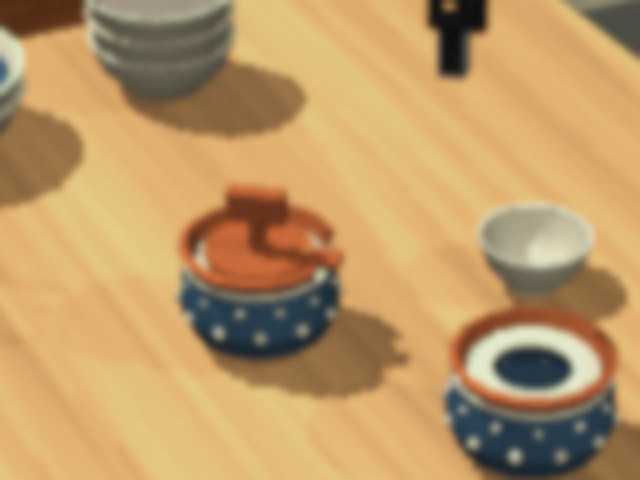

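View pics/w6.png

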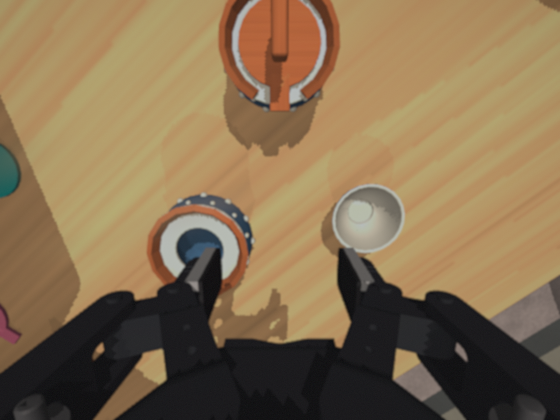

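The cover lies level in the collar. In the wrist view its tongue is in the middle of the notch at (279,103), with an even ledge ring around the disc. The gripper is clear, so I hand in.

Run:
```python
from cell import manip
print(manip.finish_job())
```

```text
the job is handed in; nothing more can be done
None
```

The notched pot is closed: the copper tongued cover is lying in the collar with its tongue through the notch. I gripped it by its bar, turned it about 70° clockwise, lowered it until it met the ledge (about 13 N), released it and backed the gripper away. I handed the job in at about 11.5 s; `finish_job` reports no verdict.

- **Fit:** the last side and wrist pictures show the cover looking level, with an even ring of ledge around it, the tongue mid-notch and the pot upright. The trained network placed the cover within about 6 mm of the pot's axis, which is close to its own error.
- **Height and tilt:** I did not measure these separately. I judged them from the pictures and from the gripper's height when the cover met the ledge, which matched a cover lying on it.
- **Bystanders:** the plain pot is in the last pictures and looks where it was. I did not re-check the plain cover after letting go. It had not moved in the overhead picture taken after the lift, and the arm did not go near it afterwards.
- **Disagreement:** the two cameras differed on the pot's position by about 2 mm and on the notch's direction by about 3.5°. I used the closer wrist view.

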